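Lock the lino block in its printing board with the T-handled key

ROBOT

A 6-joint arm with a two-finger parallel gripper is mounted at the origin on a cart in front of the work surface, level with it; the furniture and walls round the work are solid. World frame = base frame: x ahead of the robot, y to its left, z up, the work surface at z = 0. Lengths are in m, angles in rad, forces in N, time in s.
With the tool pointing down it reaches from about 0.4 to 0.925 m from the base axis. Payload 3.4 kg.
Tool frame: the origin (TCP) lies on the centre line of the jaws, within the pads' length; the fingertips stand 22 mm ahead of it and the grasp point (between the pads) lies 3 mm ahead of it; z points along the fingers, y is the line along which they close (so a half turn about z gives the same grasp; the last joint's range is limited). The gripper opens to 85 mm and grips with 20 to 120 N. Pads are 22 mm wide; open, the fingers measure 114 mm over their backs; the gripper's body (76 mm by 85 mm) begins 54 mm behind the grasp point. The pads swing forward as they close: fully open they stand 13 mm farther back than shut.
Start: joints at [1.147, 0.307, 1.506, -0, 1.328, -0.073], TCP at [0.197, 0.54, 0.253] pointing down, gripper open.
Joint ranges: [-3.12, 3.12], [-1.05, 2.28], [0.14, 2.33], [-1.42, 4.57], [0.1, 2.73], [-2.68, 2.68]. Speed limits (rad/s): [2.57, 2.57, 3.14, 3.14, 3.14, 3.14].

INTERFACE

Orientations are given as [roll, pitch, yaw] about the fixed x, y, z axes, in that order (R = Rz(yaw) Ry(pitch) Rx(roll)).
In Python, from workcell import env gives the robot as it stands.
- The arm moves only by the tool send_rows, never from a script. Its argument "plan" is a list of rows, each an object with "offset": the shift along the tool's x, y, z in cm, a list of three; "turn": the turn, a rotation vector about the tool's x, y, z in degrees, a list of three; "hand": the opening in per cent of the stroke, from 0 (shut) to 100 (fully open). In form: [{"offset": [tx, ty, tz], "turn": [wx, wy, wz], "hand": hand}, ...]. A call has 1 to 10 rows; each row is the pose to reach, as a shift and turn from the pose commanded when the call began, along the tool's axes at that moment; what a row does not reach only later rows make up. A row lasts 1/10 s, in which the tool goes at most 50 mm and 8.59 degrees, less where a joint would pass 70% of its speed; a pose out of reach is approached as far as the arm can. A call with a gripper value outside its range is refused whole. The fingers move at their own pace and stop on an object; the grip force is fixed at half the most. Time passes only in rows, so rows that repeat a pose let the fingers close. It gives the time, the measured TCP pose, the force, the opening and the grip force at its end, in the units of the state.
- env.read_state(): the state, without advancing time (a new reading comes with each control period).
- env.read_camera(name): name is "scene" or "top" or "wrist"; returns (picture, depth): 420x560x3 uint8, red, green, blue; 420x560 float32, m along the optical axis (not along the pixel's ray), 0 where there is no reading.
- env.camera_model(name): a dict with "camera_matrix" (3x3 intrinsics, pixels), "T" (4x4, takes a point from camera to world coordinates). Camera axes: x right, y down, z forward; pixel columns grow to the right and rows downward; lengths in m; the calibration is good to about 2 mm. A picture is of the moment at which its call begins: read the wrist's pose just before it. camera_model takes no time and is no camera call; for the wrist camera it gives the pose at the moment of the call.
- env.close_job(): hands the job in; it is judged then, once.
The state is a dict: "time_s": time; "joint_positions": joint angles; "qvel": joint speeds; "joint_torque": joint torques, N m; "position": TCP position; "tcp_rot": TCP orientation; "contact_force": force on the tool from outside, world axes, zero at the start; "wrist_torque": the same for the moment, N m; "width": finger opening in m; "grasp_force": force on a finger pad.
Only numpy, scipy, OpenCV 4.12 (cv2) and the standard library are available. Lean on these libraries where they do the work, as an engineer would, in place of code of your own. Each camera call takes 0.05 s, during which the arm holds its last target. There are 200 camera calls.

TASK

Lock the lino block in its board: take the larger of the two T-handled keys, put its blade into the slot of the steel chuck on the board, turning it to match until it drops fully in, then turn the chuck clockwise (seen from above) until it comes to its stop and the steel finger lies over the lino block. Let go and leave the key standing in the chuck; do not disturb the smaller key.

Things in the scene. Friction and masses are not known exactly. Their poses are not given: they have to be found in the camera images.
- key: Larger T-key, loose, 0.15 kg, upright in a light wood rest block 66x66x34 mm. Origin: middle of the blade's lower end; z up, x along blade width and handle bar (half-turn symmetric). Steel blade 29 (x) by 12 (y), z 0-26; round collar 48 across, z 26-32, rests on the block; stem 14 thick; wooden bar 70 (x) by 14 (y), z 72-94: grip across its 14 mm from above.
- small_key: Smaller T-key, not wanted, same materials, upright in a rest block of the same size; the two blocks may have changed places. Origin and axes as for the larger key. Blade 18x8 mm, 20 long; collar 36 across; handle bar 42 long, 12 thick, 18 high; 70 mm high over all (larger key 94).
- socket (a point): Mouth centre of the slot in the square steel chuck (56x56 mm, top 55 mm above table) on the fixed plywood board 170x220 mm that carries the lino block. x along the slot, z up; turns with the chuck. Slot 35 (x) by 17 (y), 31 deep, 3 mm chamfer; play 3 mm, 10 deg. Key is home with its collar on the chuck, blade end 26 below mouth. Steel finger reaches 84 mm out from the axis, 18 below mouth.
- chuck (a joint): Turn of the chuck about its upright axis, rad, growing clockwise seen from above. Starts at 0 to 0.2; hard stop at 1.2 (69 degrees), where the steel finger lies over the lino block. About 0.1 N m of friction, no spring: it stays where left. The key's play in the slot (up to 0.18 rad) must be taken up too.
Not all that is in view belongs to the job. What is shaped like the key but orange is not meant.

How it is judged:
On the way, in this order (a step that is already met when the one before it is completed fails the run):
1. the larger key's blade is fully down in the chuck's slot (horizontal distance between key and socket below 0.01 m and z of key in the frame of socket below -0.018 m), for 0.2 s.
2. the chuck has been turned clockwise to near its stop with the key in it (all of step 1 and value of joint chuck above 0.9 rad), for 0.2 s.
At the end, for the whole second after the job is handed in: The chuck is turned clockwise to at least 0.9 rad (its stop is at 1.2); the larger key stands in its slot, upright within 0.2 rad, blade end at least 18 mm below the mouth and within 10 mm of the slot's centre, at rest and let go (all of step 2 and angle between key's own z axis and vertical below 0.2 rad and linear speed of key below 0.02 m/s); the robot touches nothing.
It fails at once if the smaller key is moved by more than 30 mm (distance of small_key from where it was at the start of the episode above 0.03 m).
It also fails if it takes over 45 s, if anything falls off the work surface, if the arm or the gripper's body presses on something with over 40 N, if the wrist force passes 120 N, or if a joint passes its speed limit or range.

## Working session

There is one attempt and no reset: what is moved stays moved. The work goes in short steps, Python scripts to look and compute and a tool call to move; the robot and the scene stay as the last step left them, time stands still between calls to the robot, and variables do not carry over. Pictures are saved under pics/ and viewed, at most 10 in all, crops included, and the job is handed in when it is done.

Besides the shell and the picture viewer there is one more tool, called after "Request:" as name(argument=value, ...), one argument or row to a line, values as JSON. send_rows: Moves the arm, as the interface text tells. Its arguments: {"type":"object","properties":{"plan":{"type":"array"}},"required":["plan"]}

```bash
mkdir -p pics
cat > h.py <<'E'
import numpy as np, cv2
from workcell import env
def grab(n,f=None):
    m=env.camera_model(n); p,d=env.read_camera(n)
    if f: cv2.imwrite('pics/'+f,cv2.cvtColor(p,cv2.COLOR_RGB2BGR))
    return p,d,np.array(m["camera_matrix"]),np.array(m["T"])
def cloud(d,K,T):
    v,u=np.indices(d.shape)
    P=np.stack([(u-K[0,2])/K[0,0]*d,(v-K[1,2])/K[1,1]*d,d],-1)
    return P@T[:3,:3].T+T[:3,3]
def ray(u,v,K,T,z):
    r=T[:3,:3]@np.linalg.inv(K)@np.array([u,v,1.]); o=T[:3,3]
    return o+r*(z-o[2])/r[2]
E
python3 - <<'E'
from h import *
s=env.read_state();print(s)
for n in("top","scene"):
    p,d,K,T=grab(n,n+'0.png');print(n,K.round(1).tolist(),T.round(3).tolist())
    np.savez(n+'0.npz',p=p,d=d,K=K,T=T)
E
```

```text
{'time_s': 0.0, 'joint_positions': array([ 1.14754413e+00,  3.07586682e-01,  1.50769871e+00,  2.90496554e-06,
        1.32842307e+00, -7.35178890e-02]), 'qvel': array([-0.00026853,  0.00012709, -0.00113435,  0.00145538, -0.00218769,
        0.0001887 ]), 'joint_torque': array([-1.49367108e-03, -4.57562721e+01, -2.51919365e+01, -1.59296364e-04,
        1.33001377e-02,  1.87411950e-05]), 'position': array([0.1967767 , 0.53956341, 0.25236363]), 'tcp_rot': array([-3.13948278e+00, -1.58219970e-04,  2.79185748e+00]), 'contact_force': array([ 1.75724232,  0.54192173, -0.0356463 ]), 'wrist_torque': array([ 0.00708179, -0.01833259, -0.00434068]), 'grasp_force': 0.0, 'width': 0.08527841639041743}
top [[518.1, 0.0, 292.8], [0.0, 518.1, 206.7], [0.0, 0.0, 1.0]] [[-0.081, -0.975, 0.208, 0.26], [-0.997, 0.078, -0.023, -0.043], [0.006, -0.209, -0.978, 1.169], [0.0, 0.0, 0.0, 1.0]]
scene [[461.1, 0.0, 280.2], [0.0, 461.1, 208.6], [0.0, 0.0, 1.0]] [[0.685, -0.306, 0.661, -0.163], [-0.728, -0.282, 0.625, -0.668], [-0.005, -0.91, -0.416, 0.462], [0.0, 0.0, 0.0, 1.0]]
```

View pics/top0.png

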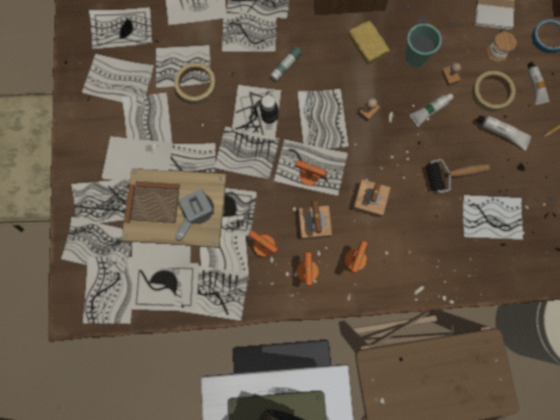

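View pics/scene0.png

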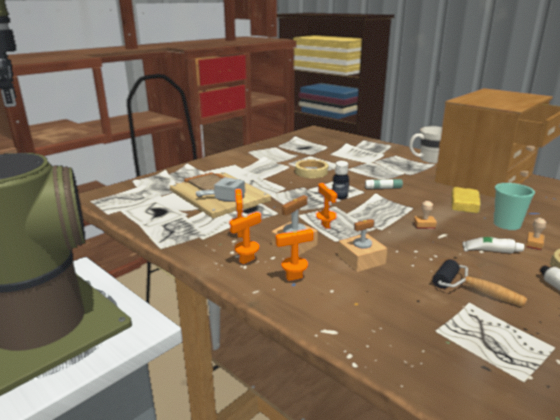

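The top view shows the large key in its block at about (315,220), the small key at (373,197) and the chuck at (196,206), with its finger pointing down-left to (183,233). Orange decoys stand at (310,172), (263,244), (308,268) and (357,257). The lino is at (155,202), so a clockwise turn brings the finger over it.

Run:
```python
from h import *
z=np.load('top0.npz');p,d,K,T=[z[k] for k in 'pdKT']
P=cloud(d,K,T)
def comp(name,c,r,zlo,zhi):
    m=np.zeros(d.shape,bool);m[c[1]-r:c[1]+r,c[0]-r:c[0]+r]=1
    m&=(P[...,2]>zlo)&(P[...,2]<zhi)&(d>0)
    q=P[m]; 
    if len(q)<4: print(name,len(q));return
    (cx,cy),(w,h),a=cv2.minAreaRect((q[:,:2]*1000).astype(np.float32))
    e=np.linalg.svd(q[:,:2]-q[:,:2].mean(0),full_matrices=False)[2][0]
    print(name,len(q),q.mean(0).round(4),'rect',round(cx),round(cy),round(w),round(h),round(a),'axis',np.degrees(np.arctan2(e[1],e[0])).round(1))
comp('bigbar',(315,216),28,.095,.14)
comp('block',(315,222),28,.025,.045)
comp('smallbar',(373,195),22,.078,.12)
comp('sblock',(373,195),24,.025,.045)
comp('chuck',(196,206),30,.045,.065)
comp('finger',(185,230),14,.028,.044)
for n,c in(('o1',(310,172)),('o2',(263,244)),('o3',(308,268)),('o4',(357,257))): comp(n,c,20,.06,.14)
big=cv2.resize(p[150:290,110:410],None,fx=2.6,fy=2.6,interpolation=cv2.INTER_CUBIC)
cv2.imwrite('pics/crop.png',big[...,::-1])
```

```text
bigbar 218 [ 0.4638 -0.1152  0.1024] rect 464 -115 68 14 2 axis -177.5
block 679 [ 0.4626 -0.1143  0.0367] rect 465 -116 67 66 1 axis 85.2
smallbar 103 [ 0.5092 -0.2479  0.0845] rect 510 -248 12 41 68 axis 159.1
sblock 762 [ 0.5076 -0.2467  0.0359] rect 510 -249 67 68 69 axis -136.1
chuck 568 [0.518  0.1444 0.0555] rect 519 145 57 56 23 axis -172.3
finger 203 [0.4724 0.1768 0.0373] rect 484 181 49 64 47 axis 145.7
o1 258 [ 0.5709 -0.1114  0.0914] rect 573 -112 69 15 63 axis -115.9
o2 238 [0.4197 0.001  0.0933] rect 421 1 70 14 50 axis -129.9
o3 232 [ 0.3554 -0.0884  0.0938] rect 356 -89 14 69 87 axis 177.3
o4 241 [ 0.3723 -0.1952  0.0938] rect 373 -196 14 70 64 axis 153.5
```

View pics/crop.png

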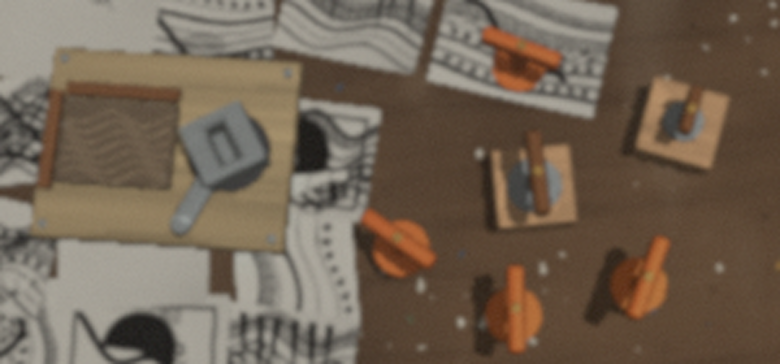

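```bash
cat >> h.py <<'E'
from scipy.spatial.transform import Rotation as Ro
def off(p,yaw,s=None):
    "offset cm, turn deg to reach world p, tool down with tool x at yaw deg"
    s=s or env.read_state(); R=Ro.from_euler('xyz',s['tcp_rot']); G=Ro.from_euler('xyz',[np.pi,0,np.radians(yaw)])
    print(s['position'].round(4),np.degrees(s['tcp_rot']).round(2),'->',(100*R.inv().apply(np.array(p)-s['position'])).round(2),np.degrees((R.inv()*G).as_rotvec()).round(2))
E
python3 - <<'E'
from h import *
off([.45,.32,.25],165);off([.4645,-.1155,.25],182)
E
```

```text
[0.1968 0.5396 0.2525] [-1.7989e+02 -1.0000e-02  1.5996e+02] -> [-31.31 -11.96   0.27] [-0.11 -0.01 -5.04]
[0.1968 0.5396 0.2525] [-1.7989e+02 -1.0000e-02  1.5996e+02] -> [-47.6  -52.37   0.34] [ -0.1   -0.03 -22.04]
```

Request:
send_rows(
  plan=[
    {"offset": [-31.3, -12, 0.3], "turn": [-0.1, 0, -5], "hand": 100},
    {"offset": [-31.3, -12, 0.3], "turn": [-0.1, 0, -5], "hand": 100},
    {"offset": [-31.3, -12, 0.3], "turn": [-0.1, 0, -5], "hand": 100},
    {"offset": [-31.3, -12, 0.3], "turn": [-0.1, 0, -5], "hand": 100},
    {"offset": [-31.3, -12, 0.3], "turn": [-0.1, 0, -5], "hand": 100},
    {"offset": [-31.3, -12, 0.3], "turn": [-0.1, 0, -5], "hand": 100},
    {"offset": [-47.6, -52.4, 0.3], "turn": [-0.1, 0, -22], "hand": 100},
    {"offset": [-47.6, -52.4, 0.3], "turn": [-0.1, 0, -22], "hand": 100},
    {"offset": [-47.6, -52.4, 0.3], "turn": [-0.1, 0, -22], "hand": 100},
    {"offset": [-47.6, -52.4, 0.3], "turn": [-0.1, 0, -22], "hand": 100},
  ],
)

```text
time_s: 1.1
position: [0.4406, 0.1496, 0.2501]
tcp_rot: [3.14, -0.0, -3.106]
contact_force: [1.2, -0.6, 0.5]
width: 0.0853
grasp_force: 0.0
```

Run:
```python
from h import *
off([.4645,-.1155,.25],182); print(env.read_state()['time_s'])
```

```text
[0.4406 0.1496 0.2501] [ 1.7992e+02 -2.0000e-02 -1.7798e+02] -> [ -1.45 -26.58  -0.03] [ 0.08 -0.02  0.02]
1.1
```

Request:
send_rows(
  plan=[
    {"offset": [-1.4, -26.6, 0], "turn": [0, 0, 0], "hand": 100},
    {"offset": [-1.4, -26.6, 0], "turn": [0, 0, 0], "hand": 100},
    {"offset": [-1.4, -26.6, 0], "turn": [0, 0, 0], "hand": 100},
    {"offset": [-1.4, -26.6, 0], "turn": [0, 0, 0], "hand": 100},
    {"offset": [-1.4, -26.6, 0], "turn": [0, 0, 0], "hand": 100},
    {"offset": [-1.4, -26.6, 0], "turn": [0, 0, 0], "hand": 100},
    {"offset": [-1.4, -26.6, 0], "turn": [0, 0, 0], "hand": 100},
    {"offset": [-1.4, -26.6, 0], "turn": [0, 0, 0], "hand": 100},
  ],
)

```text
time_s: 1.9
position: [0.4635, -0.1138, 0.2496]
tcp_rot: [3.139, -0.001, -3.109]
contact_force: [-0.6, 0.7, -0.1]
width: 0.0855
grasp_force: 0.0
```

Run:
```python
from h import *
p,d,K,T=grab('wrist','w1.png'); off([.4645,-.1155,.094],182)
P=cloud(d,K,T); m=(d>0)&(P[...,2]>.09)&(P[...,2]<.12)&(abs(P[...,0]-.4645)<.05)&(abs(P[...,1]+.1155)<.05); q=P[m]
print(len(q),q.mean(0),cv2.minAreaRect((q[:,:2]*1000).astype(np.float32)))
```

```text
[ 0.4635 -0.1131  0.2497] [ 1.7984e+02 -5.0000e-02 -1.7805e+02] -> [-0.11 -0.29 15.57] [ 0.16 -0.04 -0.05]
1181 [ 0.4605574  -0.11435841  0.1007036 ] ((462.7866516113281, -114.46881866455078), (68.79647064208984, 13.424291610717773), 2.1172609329223633)
```

View pics/w1.png

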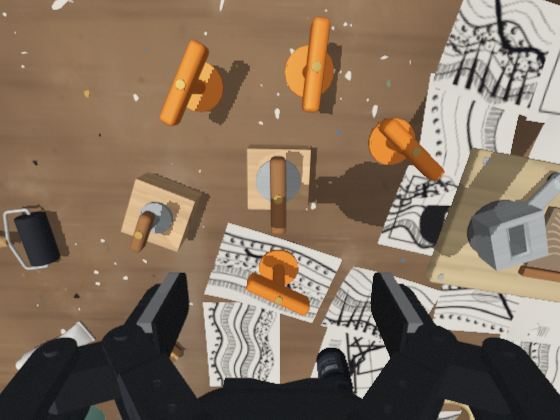

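The wrist view shows the large key's bar at about (278,193), between the open fingers, with nothing under them. Its position agrees with the top view to 2 mm.

Request:
send_rows(
  plan=[
    {"offset": [0, -0.1, 4], "turn": [0, 0, 0], "hand": 100},
    {"offset": [0, -0.1, 8], "turn": [0, 0, 0], "hand": 100},
    {"offset": [0, -0.1, 11], "turn": [0, 0, 0], "hand": 100},
    {"offset": [0, -0.1, 13.5], "turn": [0, 0, 0], "hand": 100},
    {"offset": [0, -0.1, 15], "turn": [0, 0, 0], "hand": 100},
    {"offset": [0, -0.1, 15.6], "turn": [0, 0, 0], "hand": 100},
    {"offset": [0, -0.1, 15.6], "turn": [0, 0, 0], "hand": 50},
    {"offset": [0, -0.1, 15.6], "turn": [0, 0, 0], "hand": 0},
    {"offset": [0, -0.1, 15.6], "turn": [0, 0, 0], "hand": 0},
    {"offset": [0, -0.1, 15.6], "turn": [0, 0, 0], "hand": 0},
  ],
)

```text
time_s: 2.95
position: [0.4648, -0.1148, 0.095]
tcp_rot: [3.141, 0.002, -3.107]
contact_force: [-0.5, 0.8, 0.3]
width: 0.0282
grasp_force: 0.0
```

Request:
send_rows(
  plan=[
    {"offset": [0, 0, 0], "turn": [0, 0, 0], "hand": 0},
    {"offset": [0, 0, 0], "turn": [0, 0, 0], "hand": 0},
    {"offset": [0, 0, 0], "turn": [0, 0, 0], "hand": 0},
    {"offset": [0, 0, 0], "turn": [0, 0, 0], "hand": 0},
  ],
)

```text
time_s: 3.35
position: [0.4648, -0.1149, 0.0949]
tcp_rot: [3.14, 0.002, -3.108]
contact_force: [-1.7, 0.2, 6.5]
width: 0.0132
grasp_force: 59.5
```

Request:
send_rows(
  plan=[
    {"offset": [0, 0, -2], "turn": [0, 0, 0], "hand": 0},
    {"offset": [0, 0, -4], "turn": [0, 0, 0], "hand": 0},
    {"offset": [0, 0, -7], "turn": [0, 0, 0], "hand": 0},
    {"offset": [0, 0, -10], "turn": [0, 0, 0], "hand": 0},
    {"offset": [0, 0, -12], "turn": [0, 0, 0], "hand": 0},
    {"offset": [0, 0, -12], "turn": [0, 0, 0], "hand": 0},
  ],
)

```text
time_s: 3.95
position: [0.4658, -0.1155, 0.2167]
tcp_rot: [-3.141, 0.006, -3.108]
contact_force: [0.9, 0.5, -1.6]
width: 0.0131
grasp_force: 58.7
```

Run:
```python
from h import *
off([.519,.145,.215],203); print(env.read_state()['width'])
```

```text
[ 0.4658 -0.1155  0.2167] [-179.97    0.35 -178.05] -> [-6.2  25.86  0.2 ] [ -0.1    0.34 -21.05]
0.01311264040729252
```

Request:
send_rows(
  plan=[
    {"offset": [-2, 4, 0], "turn": [0, 0, -5], "hand": 0},
    {"offset": [-4, 8, 0], "turn": [0, 0, -10], "hand": 0},
    {"offset": [-5, 12, 0], "turn": [0, 0, -15], "hand": 0},
    {"offset": [-6.2, 15, 0], "turn": [0, 0, -21], "hand": 0},
    {"offset": [-6.2, 16, 0], "turn": [0, 0, -21], "hand": 0},
    {"offset": [-6.2, 16, 0], "turn": [0, 0, -21], "hand": 0},
    {"offset": [-6.2, 16, 0], "turn": [0, 0, -21], "hand": 0},
  ],
)

```text
time_s: 4.65
position: [0.5195, 0.0465, 0.2133]
tcp_rot: [3.14, -0.002, -2.741]
contact_force: [-0.4, 0.2, -0.7]
width: 0.0133
grasp_force: 58.9
```

Run:
```python
from h import *
p,d,K,T=grab('wrist','w2.png')
P=cloud(d,K,T); near=(abs(P[...,0]-.519)<.06)&(abs(P[...,1]-.145)<.06)&(d>0)
m=near&(P[...,2]>.048)&(P[...,2]<.062)
q=P[m]; print(len(q),q.mean(0))
n,L,st,c=cv2.connectedComponentsWithStats(m.astype(np.uint8)); k=1+np.argmax(st[1:,4]); mm=(L==k).astype(np.uint8)
print(cv2.minAreaRect((P[mm>0][:,:2]*1000).astype(np.float32)))
cs,h=cv2.findContours(mm,cv2.RETR_CCOMP,cv2.CHAIN_APPROX_NONE)
for c_,hh in zip(cs,h[0]):
    if hh[3]>=0 and len(c_)>15:
        w=np.array([ray(u,v,K,T,.055)[:2] for u,v in c_[:,0]])
        print('hole',len(c_),c_[:,0].mean(0),cv2.minAreaRect((w*1000).astype(np.float32)))
off([.519,.145,.215],203)
```

```text
2935 [0.51616867 0.14547399 0.05402092]
((517.4994506835938, 146.2925567626953), (56.93266296386719, 56.89714050292969), 22.853923797607422)
hole 100 [375.93 230.79] ((516.47216796875, 144.512939453125), (34.58766174316406, 18.28927993774414), 22.91168975830078)
[0.5197 0.0461 0.2136] [ 1.7992e+02 -6.0000e-02 -1.5712e+02] -> [-3.78  9.13 -0.13] [ 0.08 -0.06 -0.12]
```

View pics/w2.png

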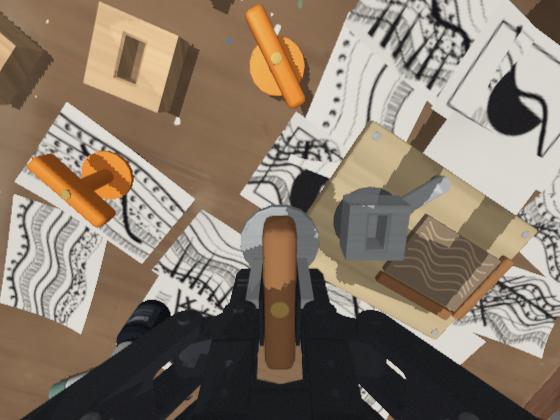

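Wrist view: the chuck slot is centred at (376,231) and its long axis is parallel to the held bar (22.9° for both). I move over it next.

Request:
send_rows(
  plan=[
    {"offset": [-1.5, 4, 0], "turn": [0, 0, 0], "hand": 0},
    {"offset": [-3, 7.5, 0], "turn": [0, 0, 0], "hand": 0},
    {"offset": [-3.8, 9.2, 0], "turn": [0, 0, 0], "hand": 0},
    {"offset": [-3.8, 9.2, 2.5], "turn": [0, 0, 0], "hand": 0},
    {"offset": [-3.8, 9.2, 4.5], "turn": [0, 0, 0], "hand": 0},
    {"offset": [-3.8, 9.2, 5.3], "turn": [0, 0, 0], "hand": 0},
    {"offset": [-3.8, 9.2, 5.3], "turn": [0, 0, 0], "hand": 0},
    {"offset": [-3.8, 9.2, 5.3], "turn": [0, 0, 0], "hand": 0},
  ],
)

```text
time_s: 5.5
position: [0.5202, 0.146, 0.162]
tcp_rot: [3.14, 0.002, -2.742]
contact_force: [1.1, -0.3, -0.7]
width: 0.013
grasp_force: 59.0
```

Run:
```python
from h import *
off([.519,.1457,.116],202.9)
p,d,K,T=grab('wrist','w3.png')
P=cloud(d,K,T);q=P[(d>0)&(d<.4)]
h=P[...,2]; hsv=cv2.cvtColor(p,cv2.COLOR_RGB2HSV)
m=(d>0)&(h>.155)&(h<.175)&(np.hypot(P[...,0]-.519,P[...,1]-.1457)<.045)&(hsv[...,1]>90)
q=P[m];print(len(q),q[:,2].mean(),cv2.minAreaRect((q[:,:2]*1000).astype(np.float32)) if len(q)>3 else '')
```

```text
[0.5202 0.146  0.162 ] [ 1.7993e+02  9.0000e-02 -1.5713e+02] -> [0.13 0.01 4.6 ] [ 0.07  0.09 -0.03]
4732 0.16755277335716204 ((516.1203002929688, 151.48672485351562), (69.46282958984375, 27.752674102783203), 24.485998153686523)
```

View pics/w3.png

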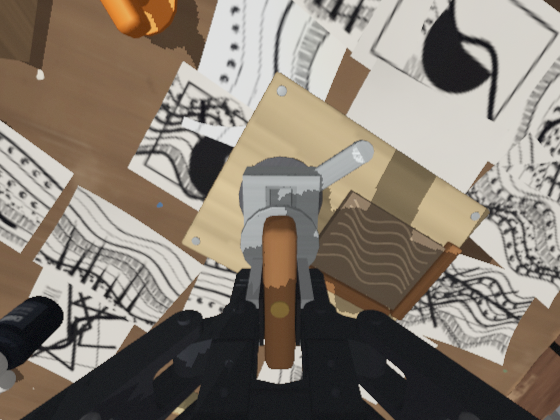

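The slot (280,195) lines up laterally with the bar (280,240). Along the bar it needs about 1.5 mm of correction, so I apply that and lower gently.

Request:
send_rows(
  plan=[
    {"offset": [0.15, 0, 0.8], "turn": [0, 0, 0], "hand": 0},
    {"offset": [0.15, 0, 1.4], "turn": [0, 0, 0], "hand": 0},
    {"offset": [0.15, 0, 1.8], "turn": [0, 0, 0], "hand": 0},
    {"offset": [0.15, 0, 2.2], "turn": [0, 0, 0], "hand": 0},
    {"offset": [0.15, 0, 2.5], "turn": [0, 0, 0], "hand": 0},
    {"offset": [0.15, 0, 2.8], "turn": [0, 0, 0], "hand": 0},
    {"offset": [0.15, 0, 2.8], "turn": [0, 0, 0], "hand": 0},
  ],
)

```text
time_s: 6.25
position: [0.518, 0.1463, 0.133]
tcp_rot: [3.14, 0.0, -2.741]
contact_force: [0.9, 0.2, 0.1]
width: 0.0127
grasp_force: 59.0
```

Request:
send_rows(
  plan=[
    {"offset": [0, 0, 0.4], "turn": [0, 0, 0], "hand": 0},
    {"offset": [0, 0, 0.8], "turn": [0, 0, 0], "hand": 0},
    {"offset": [0, 0, 1.2], "turn": [0, 0, 0], "hand": 0},
    {"offset": [0, 0, 1.5], "turn": [0, 0, 0], "hand": 0},
    {"offset": [0, 0, 1.6], "turn": [0, 0, 0], "hand": 0},
    {"offset": [0, 0, 1.6], "turn": [0, 0, 0], "hand": 0},
  ],
)

```text
time_s: 6.85
position: [0.5181, 0.1463, 0.1173]
tcp_rot: [3.14, 0.0, -2.741]
contact_force: [-0.4, -0.1, -2.0]
width: 0.0131
grasp_force: 59.0
```

Request:
send_rows(
  plan=[
    {"offset": [0, 0, 0], "turn": [0, 0, 0], "hand": 0},
    {"offset": [0, 0, 0], "turn": [0, 0, 4], "hand": 0},
    {"offset": [0, 0, 0], "turn": [0, 0, 8], "hand": 0},
    {"offset": [0, 0, 0], "turn": [0, 0, 12], "hand": 0},
    {"offset": [0, 0, 0], "turn": [0, 0, 16], "hand": 0},
    {"offset": [0, 0, 0], "turn": [0, 0, 20], "hand": 0},
    {"offset": [0, 0, 0], "turn": [0, 0, 24], "hand": 0},
    {"offset": [0, 0, 0], "turn": [0, 0, 28], "hand": 0},
    {"offset": [0, 0, 0], "turn": [0, 0, 32], "hand": 0},
  ],
)

```text
time_s: 7.75
position: [0.5184, 0.1459, 0.1177]
tcp_rot: [3.141, 0.0, 2.982]
contact_force: [0.2, -1.7, -0.8]
width: 0.0132
grasp_force: 59.1
```

Run:
```python
from h import *
s=env.read_state();print(s['contact_force'],s['wrist_torque'],s['joint_positions'])
```

```text
[ 0.19577877 -1.69652057 -0.84479628] [-0.28437564  0.02359828  0.10923471] [ 1.95420151e-01  3.97098655e-01  1.76005113e+00  8.64244475e-04
  9.83749755e-01 -1.21582770e+00]
```

Request:
send_rows(
  plan=[
    {"offset": [0, 0, 0], "turn": [0, 0, 4], "hand": 0},
    {"offset": [0, 0, 0], "turn": [0, 0, 8], "hand": 0},
    {"offset": [0, 0, 0], "turn": [0, 0, 12], "hand": 0},
    {"offset": [0, 0, 0], "turn": [0, 0, 16], "hand": 0},
    {"offset": [0, 0, 0], "turn": [0, 0, 20], "hand": 0},
    {"offset": [0, 0, 0], "turn": [0, 0, 24], "hand": 0},
    {"offset": [0, 0, 0], "turn": [0, 0, 28], "hand": 0},
    {"offset": [0, 0, 0], "turn": [0, 0, 31], "hand": 0},
    {"offset": [0, 0, 0], "turn": [0, 0, 31], "hand": 0},
  ],
)

```text
time_s: 8.65
position: [0.5183, 0.1457, 0.1177]
tcp_rot: [3.141, -0.0, 2.443]
contact_force: [-0.3, -2.0, 0.5]
width: 0.0131
grasp_force: 59.2
```

Run:
```python
from h import *
s=env.read_state();print(s['contact_force'],s['wrist_torque'],np.degrees(s['tcp_rot']))
```

```text
[-0.28231971 -2.04350142  0.49589326] [-0.52081718  0.07523026  0.04512011] [ 1.79961448e+02 -1.13144308e-02  1.39974126e+02]
```

Not at the stop yet (63° turned). I continue in small steps and watch the torque.

Request:
send_rows(
  plan=[
    {"offset": [0, 0, 0], "turn": [0, 0, 3], "hand": 0},
    {"offset": [0, 0, 0], "turn": [0, 0, 6], "hand": 0},
    {"offset": [0, 0, 0], "turn": [0, 0, 8], "hand": 0},
    {"offset": [0, 0, 0], "turn": [0, 0, 8], "hand": 0},
  ],
)

```text
time_s: 9.05
position: [0.5182, 0.1458, 0.1177]
tcp_rot: [3.141, -0.0, 2.305]
contact_force: [-0.1, -3.4, 0.4]
width: 0.0131
grasp_force: 59.4
```

Run:
```python
from h import *
s=env.read_state();print(s['contact_force'],s['wrist_torque'],np.degrees(s['tcp_rot']))
for n in ("top",):
    p,d,K,T=grab(n); P=cloud(d,K,T)
    m=(d>0)&(P[...,2]>.03)&(P[...,2]<.044)&(np.hypot(P[...,0]-.518,P[...,1]-.1455)<.1)&(np.hypot(P[...,0]-.518,P[...,1]-.1455)>.045)
    hs=cv2.cvtColor(p,cv2.COLOR_RGB2HSV); m&=hs[...,1]<60
    q=P[m];print(len(q),q.mean(0) if len(q) else '')
    cv2.imwrite('pics/t2.png',cv2.resize(p[150:270,110:260],None,fx=4,fy=4,interpolation=cv2.INTER_CUBIC)[...,::-1])
```

```text
[-0.14510101 -3.44497525  0.35930675] [-6.59992749e-01  1.36454565e-01  3.34515085e-04] [ 1.79965263e+02 -2.15321761e-02  1.32043726e+02]
19 [0.52962061 0.21223223 0.03638196]
```

View pics/t2.png

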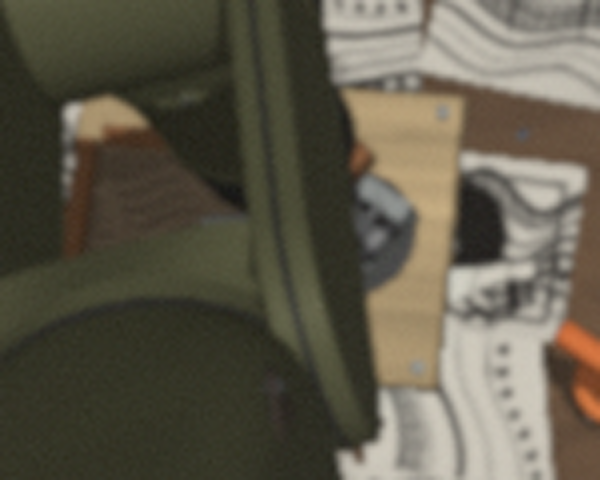

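The arm hides most of the top view, but the visible bit of finger already lies to the left, about where the lino is. I continue to the stop.

Request:
send_rows(
  plan=[
    {"offset": [0, 0, 0], "turn": [0, 0, 2], "hand": 0},
    {"offset": [0, 0, 0], "turn": [0, 0, 4], "hand": 0},
    {"offset": [0, 0, 0], "turn": [0, 0, 4], "hand": 0},
  ],
)

```text
time_s: 9.4
position: [0.5182, 0.1458, 0.1177]
tcp_rot: [3.141, -0.001, 2.235]
contact_force: [-0.4, -3.7, 1.5]
width: 0.0134
grasp_force: 59.5
```

Run:
```python
from h import *
s=env.read_state();print(s['contact_force'],s['wrist_torque'],np.degrees(s['tcp_rot']))
p,d,K,T=grab('wrist','w4.png'); P=cloud(d,K,T)
r=np.hypot(P[...,0]-.518,P[...,1]-.1455); hs=cv2.cvtColor(p,cv2.COLOR_RGB2HSV)
m=(d>0)&(P[...,2]>.028)&(P[...,2]<.045)&(r<.09)&(r>.045)&(hs[...,1]<50)
q=P[m];print(len(q),q.mean(0)); v=q.mean(0)-[.518,.1455,0];print(np.degrees(np.arctan2(v[1],v[0])))
```

```text
[-0.37234632 -3.67808494  1.45443646] [-0.84579924  0.2456031   0.01235512] [ 1.79968919e+02 -3.11581123e-02  1.28044529e+02]
1767 [0.52429232 0.20957572 0.03624568]
84.39146159112326
```

View pics/w4.png

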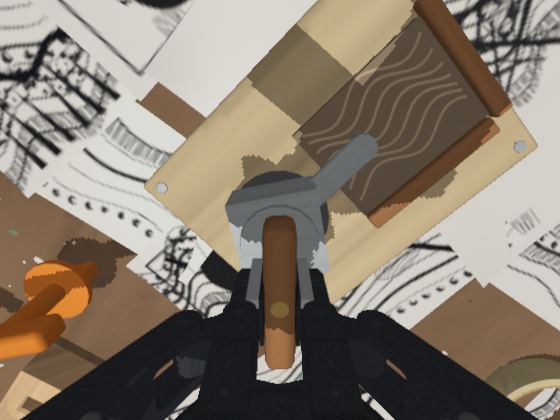

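The wrist view shows the finger lying over the lino, tip at (365,147). One more nudge to confirm the stop.

Request:
send_rows(
  plan=[
    {"offset": [0, 0, 0], "turn": [0, 0, 2], "hand": 0},
    {"offset": [0, 0, 0], "turn": [0, 0, 3], "hand": 0},
    {"offset": [0, 0, 0], "turn": [0, 0, 3], "hand": 0},
  ],
)

```text
time_s: 9.75
position: [0.5181, 0.1459, 0.1177]
tcp_rot: [3.141, -0.001, 2.183]
contact_force: [-1.0, -4.4, 2.1]
width: 0.0129
grasp_force: 59.8
```

Run:
```python
from h import *
s=env.read_state();print(s['contact_force'],s['wrist_torque'],np.degrees(s['tcp_rot']))
p,d,K,T=grab('wrist'); P=cloud(d,K,T)
r=np.hypot(P[...,0]-.518,P[...,1]-.1455); hs=cv2.cvtColor(p,cv2.COLOR_RGB2HSV)
m=(d>0)&(P[...,2]>.028)&(P[...,2]<.045)&(r<.09)&(r>.045)&(hs[...,1]<50)
q=P[m];v=q.mean(0)-[.518,.1455,0];print(len(q),np.degrees(np.arctan2(v[1],v[0])))
```

```text
[-1.0469452  -4.42823111  2.10951982] [-1.07754592  0.29012104  0.31215772] [ 1.79970725e+02 -3.89541418e-02  1.25048597e+02]
1773 82.4321518834716
```

Request:
send_rows(
  plan=[
    {"offset": [0, 0, 0], "turn": [0, 0, -2], "hand": 0},
    {"offset": [0, 0, 0], "turn": [0, 0, -2], "hand": 0},
    {"offset": [0, 0, 0], "turn": [0, 0, -2], "hand": 30},
    {"offset": [0, 0, 0], "turn": [0, 0, -2], "hand": 60},
    {"offset": [0, 0, 0], "turn": [0, 0, -2], "hand": 60},
    {"offset": [0, 0, 0], "turn": [0, 0, -2], "hand": 60},
    {"offset": [0, 0, 0], "turn": [0, 0, -2], "hand": 60},
    {"offset": [0, 0, 0], "turn": [0, 0, -2], "hand": 60},
  ],
)

```text
time_s: 10.6
position: [0.5184, 0.1465, 0.1176]
tcp_rot: [3.14, -0.001, 2.216]
contact_force: [-0.9, 0.1, 0.1]
width: 0.0512
grasp_force: 0.0
```

Request:
send_rows(
  plan=[
    {"offset": [0, 0, -1], "turn": [0, 0, 0], "hand": 60},
    {"offset": [0, 0, -3], "turn": [0, 0, 0], "hand": 60},
    {"offset": [0, 0, -6], "turn": [0, 0, 0], "hand": 60},
    {"offset": [0, 0, -10], "turn": [0, 0, 0], "hand": 60},
    {"offset": [0, 0, -13], "turn": [0, 0, 0], "hand": 60},
    {"offset": [0, 0, -13], "turn": [0, 0, 0], "hand": 60},
    {"offset": [0, 0, -13], "turn": [0, 0, 0], "hand": 60},
  ],
)

```text
time_s: 11.3
position: [0.5186, 0.1462, 0.2489]
tcp_rot: [3.138, -0.0, 2.216]
contact_force: [-0.9, 0.3, -0.3]
width: 0.0511
grasp_force: 0.0
```

Run:
```python
from h import *
s=env.read_state();print(s['contact_force'],s['position'],s['width'])
p,d,K,T=grab('wrist','w5.png'); P=cloud(d,K,T)
r=np.hypot(P[...,0]-.518,P[...,1]-.1455); hs=cv2.cvtColor(p,cv2.COLOR_RGB2HSV)
m=(d>0)&(P[...,2]>.028)&(P[...,2]<.045)&(r<.09)&(r>.045)&(hs[...,1]<50)
q=P[m];v=q.mean(0)-[.518,.1455,0];print(len(q),np.degrees(np.arctan2(v[1],v[0])))
b=P[(d>0)&(r<.05)&(P[...,2]>.112)&(P[...,2]<.14)];print(len(b),b.mean(0),cv2.minAreaRect((b[:,:2]*1000).astype(np.float32)))
```

```text
[-0.8597977   0.31067251 -0.27270578] [0.51862905 0.14617713 0.24893108] 0.05108296564386779
693 82.28189882607472
1404 [0.51566082 0.14997916 0.12159943] ((516.9112548828125, 148.03846740722656), (13.782995223999023, 68.8890609741211), 37.319618225097656)
```

View pics/w5.png

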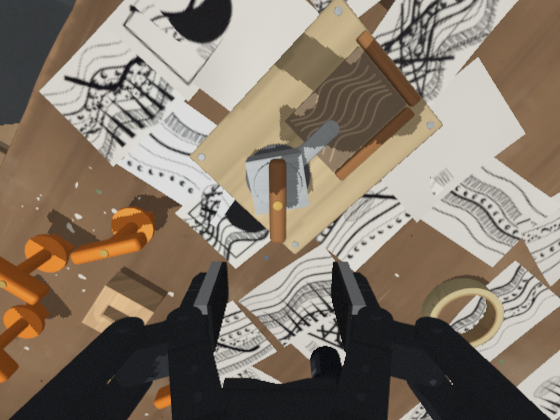

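The wrist view shows the key upright in the chuck, bar at (278,200) with its top 122–123 mm up, which is home height. The finger lies over the lino with its tip at (330,130), and the gripper is clear. Handing in.

```bash
python3 -c "
from h import *
print(env.close_job())"
```

```text
the job is handed in; nothing more can be done
None
```

The larger key stands fully down and let go in the chuck, which I turned clockwise until the torque rose near its stop, with the steel finger over the lino block. The arm stayed away from the smaller key, and I handed the job in at about 11 s (no verdict was returned).

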